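# Fit a clean filter and snap the pot's cover on

### The arm

A 6-joint arm with a two-finger parallel gripper is mounted at the origin on the work surface. World frame = base frame: x ahead of the robot, y to its left, z up, the work surface at z = 0. Lengths are in m, angles in rad, forces in N, time in s.
With the tool pointing down it reaches from about 0.2 to 0.875 m from the base axis. Payload 3.4 kg.
Tool frame: the origin (TCP) lies midway between the tips of the shut fingers; the grasp point (between the pads) lies 19 mm behind it; z points along the fingers, y is the line along which they close (so a half turn about z gives the same grasp; the last joint's range is limited). The gripper opens to 94 mm and grips with 3 to 60 N. Pads are 16 mm wide; open, the fingers measure 119 mm over their backs; the gripper's body (75 mm by 177 mm) begins 78 mm behind the grasp point.
Start: joints at [-1.261, 0.276, 1.505, -0, 1.361, -0.121], TCP at [0.24, -0.523, 0.184] pointing down, gripper open.
Joint ranges: [-2.89, 2.89], [-0.75, 2.08], [0.22, 2.7], [-1.18, 4.32], [0.11, 2.71], [-2.7, 2.7]. Speed limits (rad/s): [2.57, 2.57, 3.14, 3.14, 3.14, 3.14].

### API

Orientations are given as a 3x3 rotation matrix whose columns are the frame's x, y, z axes.
In Python, from plant import env, grab_frame, finder gives the robot as it stands.
- The arm moves only by the shell command python3 -m crank 'ROWS' [OPENING] [FORCE]. ROWS is JSON, a list of rows, each an object of numbers: "tx", "ty", "tz": the shift along the tool's x, y, z in mm; "ax", "ay", "az": the turn, a rotation vector about the tool's x, y, z in rad. In form: [{"tx": .., "ty": .., "tz": .., "ax": .., "ay": .., "az": ..}, ...]. A call has 1 to 20 rows; each row shifts and turns the commanded pose from where the row before left it, along the tool's axes as they then stand; what a row does not reach is not made up. A row lasts 1/10 s, in which the tool goes at most 50 mm and 8.59 degrees, less where a joint would pass 70% of its speed; a pose out of reach is approached as far as the arm can. A call with a gripper value outside its range is refused whole. OPENING is the finger opening in mm, from 0 to 94, set as the call begins (- or left out, the last holds). The fingers move at their own pace and stop on an object; FORCE is the grip in N (left out, the last holds). Time passes only in rows, so rows that do not move let the fingers close. It gives the time, the measured TCP pose, the force, the opening and the grip force at its end, in the units of the state.
- env.get_obs(): the state, without advancing time (a new reading comes with each control period).
- grab_frame(name): name is "side" or "top" or "wrist"; returns a dict with "pixels" (420x560x3 uint8, red, green, blue), "depth" (420x560 float32, m along the optical axis (not along the pixel's ray), 0 where there is no reading), "fx", "fy", "cx", "cy" (pixels), "dist" ([k1, k2, p1, p2, k3] as OpenCV has them; the pictures are not rectified), "R" (3x3) and "t" (3): a world point X has camera coordinates R X + t. Camera axes: x right, y down, z forward; pixel columns grow to the right and rows downward; lengths in m; the calibration is good to about 2 mm. A picture is of the moment at which its call begins.
- env.job_done(): hands the job in; it is judged then, once.
Trained networks look in a picture, given as the dict that the camera call returned (one of the last four; its "shot" number tells which), for a name from the list of things; names that differ only in an ending like _2 or _b are one class to them, and where a whole thing is asked for, a point or a joint stands for the part that bears it (a point fixed in the world has none). Each returns a list of dicts, best first, with "p" (0 to 1); they miss things now and then, are a little off and sometimes report something else, mostly with a low value. They report only what shows in the picture. A call takes as long as a camera call. They do not tell look-alikes from the thing itself.
- finder.recognise(label, picture): "bbox" ([centre column, centre row, width, height] in pixels, round what is visible of it).
- finder.cut_out(label, picture): "pixels" (420x560 bool, what is visible of it) and "bbox" ([centre column, centre row, width, height] in pixels, round what is visible of it).
The state is a dict: "t": time; "joints": joint angles; "qd": joint speeds; "tau": joint torques, N m; "tcp_pos": TCP position; "tool_rot": TCP orientation; "wrist_force": force on the tool from outside, world axes, zero at the start; "wrist_torque": the same for the moment, N m; "finger_gap": opening from 0.0 (shut) to 1.0 (fully open); "grip_force": force on a finger pad.
Only numpy, scipy, OpenCV 4.12 (cv2) and the standard library are available. Lean on these libraries where they do the work, as an engineer would, in place of code of your own. Each camera call takes 0.05 s, during which the arm holds its last target. There are 200 camera calls.

### The job

Put the clean white filter cartridge (not the dusty brown one) into the blue filter pot, set the yellow cover on top and press it straight down until all four orange clips snap over its edge. Keep pressing after the snap: finish while you are still pressing the cover firmly down onto its springy rubber seal, and leave everything else on the bench where it is.

Things in the scene. Friction and masses are not known exactly. Their poses are not given: they have to be found in the camera images.
- pot: Blue round filter pot bolted to the bench on a dark base 128 mm across. Origin: centre of the base's underside, on the bench; z up. Cup 76 mm across inside, its floor 18 mm above the origin, its rim at 34 mm; a black rubber seal ring on the rim, top at 40 mm. Four orange spring clips, 61 mm high, stand round it at 45, 135, 225 and 315 degrees from the pot's x: room between them along its x and y.
- clip_mouth (a point): Centre of the mouth between the four clips' hooks, on the pot's axis, 52 mm above the pot's origin: where the lowering cover's flange first meets the clips' ramps. The clips (16 mm wide, backs 55 mm from the axis) flare at the top to 50 mm from the axis, and their hooks reach in to 43.5 mm, 44 mm above the pot's origin.
- filter: Clean cartridge, loose, 70 g: white disc 66 mm across, 14 mm thick, with a green upright pull tab, 34 mm long along the filter's x, 12 mm thick along its y, from 14 to 44 mm above the underside. Origin: centre of the underside. In the pot it stands on the cup's floor with 5 mm of play all round, the tab ending 62 mm above the pot's origin. Any yaw is right.
- cover: Yellow cover, loose, right way up, 160 g: flange 92 mm across, 4 mm thick, below; hollow dome 66 mm across up to 35 mm; on top a black bar grip 46 mm long along the cover's x, 14 mm thick along its y, from 35 to 59 mm. Origin: centre of the flange's underside. Any yaw is right; it clears the filter's tab.
- seal_top (a point): Centre of the unpressed seal's top, 40 mm above the pot's origin. Pushed down from the clip mouth, the cover resists with up to 10 to 18 N; from 5 mm above this point the force drops suddenly, and when the cover's origin comes down to here the clips have snapped over the flange and it is almost nothing; pushed on, the seal gives 2 N per mm.
- seal (a joint): How far the rubber seal is pressed down, in m: 0 free, 0.005 at its stop; about 2 N per mm (the cover's own weight gives about 0.0008; 0.003 takes about 5 N of push).
- clip0 (a joint): How far the orange clip at 45 degrees from the pot's x axis is pushed outwards, in m: 0 at rest (and again after it has snapped over the cover's edge), at most 0.007; spring 1.7 N per mm.
- clip1 (a joint): How far the orange clip at 135 degrees from the pot's x axis is pushed outwards, in m: 0 at rest (and again after it has snapped over the cover's edge), at most 0.007; spring 1.7 N per mm.
- clip2 (a joint): How far the orange clip at 225 degrees from the pot's x axis is pushed outwards, in m: 0 at rest (and again after it has snapped over the cover's edge), at most 0.007; spring 1.7 N per mm.
- clip3 (a joint): How far the orange clip at 315 degrees from the pot's x axis is pushed outwards, in m: 0 at rest (and again after it has snapped over the cover's edge), at most 0.007; spring 1.7 N per mm.
- used_filter: Dusty brown used cartridge with a dark grey tab, same shape and size as the clean one; leave it. Origin: centre of the underside.
- casting0: White T-shaped ceramic casting, 90 x 50 x 22 mm, lying on the bench; leave it. Origin: centre of the underside.
- casting1: White T-shaped ceramic casting, 90 x 50 x 22 mm, lying on the bench; leave it. Origin: centre of the underside.
- casting2: White T-shaped ceramic casting, 90 x 50 x 22 mm, lying on the bench; leave it. Origin: centre of the underside.
- spare_wheel: Green abrasive wheel lying flat, 100 mm across, 34 mm high; leave it. Origin: centre of the underside.
- polish_jar: Small closed jar with a blue cap, 60 mm across, 75 mm tall; leave it. Origin: centre of the underside.
- wrench: Steel wrench lying on the bench, 160 mm long; leave it. Origin: middle of the underside.
Things that resemble listed ones, but are neither listed nor needed, are in the scene too. What is shaped like the filter but pink or red is not meant.

How it is judged:
By the outcome, as a careful person would: the job done as asked, in the order asked, and still so for the second after the job is handed in, while the arm keeps its last pose, push and grip.
It also fails if it takes over 72 s, if anything falls off the work surface, if the arm or the gripper's body presses on something with over 40 N, if the wrist force passes 120 N, or if a joint passes its speed limit or range.

## Working session

There is one attempt and no reset: what is moved stays moved. The work goes in short steps, Python scripts to look and compute and a shell command to move; the robot and the scene stay as the last step left them, time stands still between calls to the robot, and variables do not carry over. Pictures are saved under pics/ and viewed, at most 10 in all, crops included, and the job is handed in when it is done.

```bash
ls; mkdir -p pics; cat > h.py <<'E'
import numpy as np, cv2
from plant import env, grab_frame, finder
def world(f, mask):
    v,u=np.nonzero(mask & (f["depth"]>0)); d=f["depth"][v,u]
    K=np.array([[f["fx"],0,f["cx"]],[0,f["fy"],f["cy"]],[0,0,1.]])
    n=cv2.undistortPoints(np.stack([u,v],1).astype(np.float64)[:,None],K,np.array(f["dist"],float))[:,0]
    X=np.c_[n*d[:,None],d]
    return (X-np.array(f["t"]))@np.array(f["R"]), u, v
def save(f,name): cv2.imwrite(f"pics/{name}.png",f["pixels"][:,:,::-1])
E
python3 - <<'E'
from h import *
o=env.get_obs(); print({k:np.round(o[k],3).tolist() for k in o})
fs={n:grab_frame(n) for n in("top","side")}
cv2.imwrite("pics/a.png",cv2.resize(np.hstack([fs[n]["pixels"] for n in fs])[:,:,::-1],None,fx=.714,fy=.714) ) if 0 else [save(fs[n],n) for n in fs]
for n,f in fs.items():
  for l in ["pot","filter","cover","used_filter"]:
    for r in finder.cut_out(l,f)[:3]:
      if r["p"]<.2: continue
      P,u,v=world(f,r["pixels"])
      if len(P)<20: continue
      hi=P[:,2]>np.percentile(P[:,2],97)-.006
      c=f["pixels"][r["pixels"]].mean(0)
      print(n,l,round(r["p"],2),np.round(r["bbox"]),np.round(np.median(P,0),3),"top",np.round(P[hi].mean(0),3),c.astype(int))
E
```

```text
pics
{'t': 0.0, 'joints': [-1.261, 0.277, 1.506, -0.0, 1.361, -0.121], 'qd': [0.0, 0.001, -0.001, -0.0, -0.001, -0.002], 'tau': [-0.002, -40.459, -23.723, 0.07, 0.035, -0.0], 'tcp_pos': [0.24, -0.522, 0.183], 'tool_rot': [[0.909, 0.418, -0.001], [0.418, -0.909, 0.002], [0.0, -0.002, -1.0]], 'wrist_force': [0.232, 0.082, -1.082], 'wrist_torque': [-0.046, -0.02, -0.038], 'grip_force': 0.0, 'finger_gap': 1.001}
top pot 0.64 [272. 210.  52.  50.] [0.574 0.013 0.017] top [0.578 0.012 0.058] [65 72 87]
top filter 0.97 [142. 261.  24.  28.] [0.449 0.343 0.015] top [0.449 0.344 0.045] [197 114 136]
top filter 0.96 [183. 258.  25.  23.] [0.458 0.231 0.015] top [0.457 0.233 0.045] [174 183 163]
top filter 0.95 [188. 301.  32.  25.] [0.345 0.222 0.015] top [0.344 0.224 0.045] [181  42  39]
top cover 0.86 [358. 256.  31.  36.] [ 0.456 -0.199  0.033] top [ 0.456 -0.203  0.059] [161 123  11]
top used_filter 0.85 [183. 210.  25.  26.] [0.576 0.238 0.015] top [0.576 0.24  0.045] [74 44 31]
side pot 0.61 [266. 220.  63.  50.] [0.573 0.033 0.018] top [0.578 0.016 0.057] [84 76 76]
side filter 0.93 [240. 377.  45.  48.] [0.446 0.353 0.014] top [0.45  0.347 0.043] [175 116 128]
side filter 0.76 [336. 338.  45.  42.] [0.343 0.233 0.014] top [0.346 0.226 0.043] [153  62  59]
side filter 0.74 [270. 321.  39.  37.] [0.454 0.243 0.014] top [0.459 0.238 0.043] [135 143 127]
side cover 0.82 [350. 188.  35.  39.] [ 0.453 -0.185  0.023] top [ 0.457 -0.198  0.057] [113  93  48]
side used_filter 0.85 [206. 296.  37.  38.] [0.573 0.248 0.014] top [0.577 0.243 0.043] [78 58 49]
```

View pics/top.png

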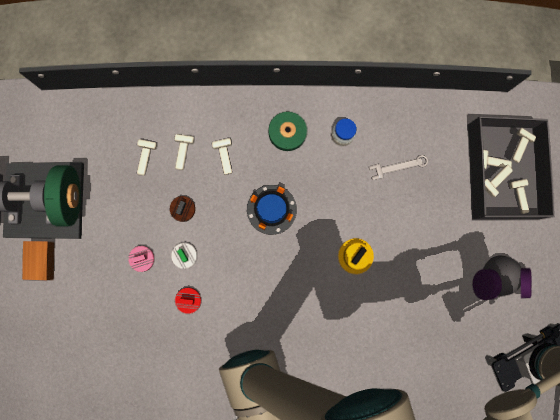

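```bash
cat >> h.py <<'E'
def tabyaw(P,h0,h1):
    Q=P[(P[:,2]>h0)&(P[:,2]<h1)][:,:2]; c,s,a=cv2.minAreaRect((Q*1000).astype(np.float32))
    w,V=np.linalg.eigh(np.cov(Q.T)); d=V[:,1]
    return np.array(c)/1000,np.array(s),np.degrees(np.arctan2(d[1],d[0])),Q.mean(0),len(Q)
E
python3 - <<'E'
from h import *
for n in("top","side"):
  f=grab_frame(n)
  for l,h in(("filter",(.034,.055)),("cover",(.048,.07))):
    for r in finder.cut_out(l,f)[:3]:
      P,u,v=world(f,r["pixels"]); print(n,l,np.round(np.median(P,0),3),tabyaw(P,*h))
  # pot clips: orange
  r=finder.cut_out("pot",f)[0]; x,y,w,h=map(int,r["bbox"]); m=np.zeros((420,560),bool); m[y-h//2-6:y+h//2+6,x-w//2-6:x+w//2+6]=1
  px=f["pixels"].astype(int); m&=(px[...,0]>150)&(px[...,0]-px[...,2]>80)
  P,u,v=world(f,m); P=P[P[:,2]>.05]; 
  if len(P)>8:
    _,lab,c=cv2.kmeans(P.astype(np.float32),4,None,(3,50,1e-6),10,2); print(n,"clips",len(P),c.round(3).tolist(),np.bincount(lab[:,0]))
E
```

```text
top filter [0.45  0.342 0.015] (array([0.44912869, 0.34426987]), array([12.07144928, 33.82311249]), np.float64(109.87152948018607), array([0.44941818, 0.34344614]), 73)
top filter [0.456 0.233 0.015] (array([0.45673743, 0.233675  ]), array([34.10530853, 12.92355728]), np.float64(-147.02438360029637), array([0.45715537, 0.23286905]), 74)
top filter [0.345 0.222 0.015] (array([0.34353989, 0.22325368]), array([34.86639023, 12.59045887]), np.float64(86.02816469775554), array([0.34377648, 0.22312448]), 76)
top clips 89 [[0.5289999842643738, 0.03700000047683716, 0.061000000685453415], [0.6209999918937683, -0.010999999940395355, 0.057999998331069946], [0.5989999771118164, 0.05700000002980232, 0.05999999865889549], [0.5519999861717224, -0.03400000184774399, 0.05999999865889549]] [16 27 26 20]
side filter [0.446 0.353 0.014] (array([0.45088095, 0.34620697]), array([12.51605606, 33.99460983]), np.float64(106.7644007935704), array([0.44950292, 0.34869981]), 228)
side filter [0.343 0.233 0.014] (array([0.34641068, 0.2247303 ]), array([35.52384186, 11.0797081 ]), np.float64(83.72454890611813), array([0.3458971 , 0.22723403]), 178)
side cover [ 0.455 -0.185  0.024] (array([ 0.45899976, -0.20317955]), array([17.68899727, 49.28569794]), np.float64(145.32082411808014), array([ 0.45809698, -0.19950372]), 111)
side clips 82 [[0.5540000200271606, -0.03400000184774399, 0.05900000035762787], [0.621999979019165, -0.009999999776482582, 0.0560000017285347], [0.531000018119812, 0.035999998450279236, 0.05999999865889549], [0.6019999980926514, 0.05999999865889549, 0.05999999865889549]] [ 9 39 19 15]
```

The top view shows the white filter with its green tab at (183,256), the pot at (272,209) and the cover at (358,256). The red and pink look-alikes are at (188,300) and (141,258), and the used filter is at (183,208). Moving above the clean filter.

```bash
python3 -m crank '[{"tx":30,"ty":-35},{"tx":30,"ty":-35},{"tx":30,"ty":-35},{"tx":30,"ty":-35},{"tx":30,"ty":-35},{"tx":30,"ty":-35},{"tx":30,"ty":-35},{"tx":30,"ty":-35},{"tx":30,"ty":-35},{"tx":30,"ty":-35},{"tx":30,"ty":-35},{"tx":30,"ty":-35},{"tx":30,"ty":-35},{"tx":30,"ty":-35},{"tx":30,"ty":-35},{"tx":30,"ty":-35},{"tx":31,"ty":-35},{"az":-0.145},{},{}]' 40 30
cat >> h.py <<'E'
def rel(c,yaw):
    "tool-frame mm to reach world xy c, and az to bring tool x to yaw (mod 180)"
    o=env.get_obs(); R=np.array(o["tool_rot"]); d=np.r_[c,0]-np.r_[o["tcp_pos"][:2],0]
    y0=np.degrees(np.arctan2(R[1,0],R[0,0])); dy=(yaw-y0+90)%180-90
    print("tcp",np.round(o["tcp_pos"],4),"yaw",y0.round(1),"move",np.round(R.T@d*1000,1),"az",round(-np.radians(dy),3),"F",np.round(o["wrist_force"],1),"q6",o["joints"][5])
E
python3 - <<'E'
from h import *
f=grab_frame("wrist"); save(f,"w1")
for r in finder.cut_out("filter",f)[:3]:
  P,u,v=world(f,r["pixels"]); t=tabyaw(P,.034,.055); print(r["p"],np.round(r["bbox"]),np.median(P,0).round(3),t); d=P[P[:,2]<.02]; 
  print("disc",cv2.minEnclosingCircle((d[:,:2]*1000).astype(np.float32)))
  rel(t[0],t[2])
E
```

```text
invalid input
```

View pics/w1.png

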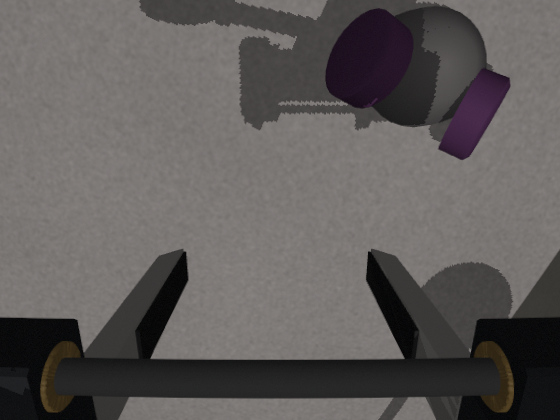

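The picture shows the arm still at its start pose, with a purple-capped object near (420,70) that isn't involved. The command was refused, probably because of the empty rows.

```bash
python3 -m crank '[{"tx":30,"ty":-35,"tz":0,"ax":0,"ay":0,"az":0}]' 40 30;  python3 -m crank '[{"tx":30,"ty":-35}]' 40 30;  python3 -m crank '[{"tx":30,"ty":-35},{"tx":0}]'
```

```text
t: 1.1
tcp_pos: [0.2522, -0.4825, 0.1831]
tool_rot: [[0.91, 0.414, -0.0], [0.414, -0.91, -0.004], [-0.002, 0.003, -1.0]]
wrist_force: [0.0, 1.8, 1.9]
finger_gap: 0.946
grip_force: 0.0invalid input
invalid input
```

```bash
python3 -m crank '[{"tx":30,"ty":-35,"tz":0,"ax":0,"ay":0,"az":0},{"tx":30,"ty":-35,"tz":0,"ax":0,"ay":0,"az":0},{"tx":30,"ty":-35,"tz":0,"ax":0,"ay":0,"az":0},{"tx":30,"ty":-35,"tz":0,"ax":0,"ay":0,"az":0},{"tx":30,"ty":-35,"tz":0,"ax":0,"ay":0,"az":0},{"tx":30,"ty":-35,"tz":0,"ax":0,"ay":0,"az":0},{"tx":30,"ty":-35,"tz":0,"ax":0,"ay":0,"az":0},{"tx":30,"ty":-35,"tz":0,"ax":0,"ay":0,"az":0},{"tx":30,"ty":-35,"tz":0,"ax":0,"ay":0,"az":0},{"tx":30,"ty":-35,"tz":0,"ax":0,"ay":0,"az":0},{"tx":30,"ty":-35,"tz":0,"ax":0,"ay":0,"az":0},{"tx":30,"ty":-35,"tz":0,"ax":0,"ay":0,"az":0},{"tx":30,"ty":-35,"tz":0,"ax":0,"ay":0,"az":0},{"tx":30,"ty":-35,"tz":0,"ax":0,"ay":0,"az":0},{"tx":30,"ty":-35,"tz":0,"ax":0,"ay":0,"az":0},{"tx":30,"ty":-35,"tz":0,"ax":0,"ay":0,"az":0},{"tx":0,"ty":0,"tz":0,"ax":0,"ay":0,"az":-0.145},{"tx":0,"ty":0,"tz":0,"ax":0,"ay":0,"az":0},{"tx":0,"ty":0,"tz":0,"ax":0,"ay":0,"az":0}]' 40 30
python3 - <<'E'
from h import *
f=grab_frame("wrist"); save(f,"w2")
for r in finder.cut_out("filter",f)[:3]:
  P,u,v=world(f,r["pixels"]); t=tabyaw(P,.034,.055); print(r["p"],np.round(r["bbox"]),np.median(P,0).round(3),t); d=P[P[:,2]<.02]; 
  print("disc",cv2.minEnclosingCircle((d[:,:2]*1000).astype(np.float32)))
  rel(t[0],t[2])
E
```

```text
t: 3.0
tcp_pos: [0.4547, 0.2307, 0.1835]
tool_rot: [[0.84, 0.542, -0.0], [0.542, -0.84, -0.001], [-0.001, 0.0, -1.0]]
wrist_force: [-0.2, -0.9, -0.5]
finger_gap: 0.424
grip_force: 0.0
0.97 [227. 270.  61.  57.] [0.36  0.217 0.014] (array([0.34703336, 0.20721953]), array([7.98776722, 3.72350097]), np.float64(-163.69079067199883), array([0.34778183, 0.20777548]), 34)
disc ((342.4906311035156, 220.66217041015625), 36.94052505493164)
tcp [0.4548 0.2303 0.1837] yaw 32.8 move [-103.1  -39.1    0. ] az 0.288 F [ 0.   0.  -0.2] q6 1.3304126094813111
0.77 [275. 182.  66.  59.] [0.462 0.236 0.014] (array([0.45929913, 0.23383804]), array([33.81269836, 11.97972107]), np.float64(-150.10754870948972), array([0.46002369, 0.23428532]), 471)
disc ((457.2496643066406, 232.58587646484375), 35.40549850463867)
tcp [0.4548 0.2303 0.1837] yaw 32.8 move [ 5.7 -0.6 -0. ] az 0.051 F [ 0.   0.  -0.2] q6 1.3304126094813111
0.75 [177. 126.  71.  68.] [0.454 0.343 0.014] (array([0.44970221, 0.34438544]), array([12.39502716, 35.31009293]), np.float64(107.70266890826598), array([0.45056571, 0.34352209]), 586)
disc ((447.4566955566406, 345.1656799316406), 36.09877014160156)
tcp [0.4548 0.2303 0.1837] yaw 32.8 move [ 57.5 -98.7  -0. ] az -1.307 F [ 0.   0.  -0.2] q6 1.3304126094813111
```

View pics/w2.png

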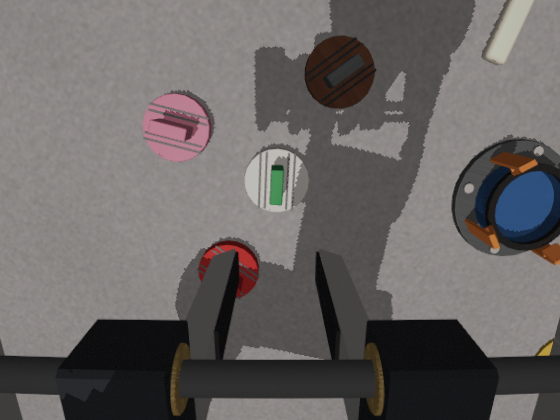

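The wrist picture shows the white filter and green tab at (275,182), lined up between the fingers; red, pink and brown are well clear. Going down and gripping.

```bash
python3 -m crank '[{"tx":4.5,"ty":-0.6,"tz":0,"ax":0,"ay":0,"az":0.03},{"tx":0,"ty":0,"tz":40,"ax":0,"ay":0,"az":0},{"tx":0,"ty":0,"tz":40,"ax":0,"ay":0,"az":0},{"tx":0,"ty":0,"tz":40,"ax":0,"ay":0,"az":0},{"tx":0,"ty":0,"tz":25,"ax":0,"ay":0,"az":0},{"tx":0,"ty":0,"tz":18,"ax":0,"ay":0,"az":0},{"tx":0,"ty":0,"tz":0,"ax":0,"ay":0,"az":0},{"tx":0,"ty":0,"tz":0,"ax":0,"ay":0,"az":0}]'; python3 -m crank '[{"tx":0,"ty":0,"tz":0,"ax":0,"ay":0,"az":0},{"tx":0,"ty":0,"tz":0,"ax":0,"ay":0,"az":0},{"tx":0,"ty":0,"tz":0,"ax":0,"ay":0,"az":0},{"tx":0,"ty":0,"tz":0,"ax":0,"ay":0,"az":0},{"tx":0,"ty":0,"tz":0,"ax":0,"ay":0,"az":0},{"tx":0,"ty":0,"tz":0,"ax":0,"ay":0,"az":0},{"tx":0,"ty":0,"tz":-15,"ax":0,"ay":0,"az":0},{"tx":0,"ty":0,"tz":-35,"ax":0,"ay":0,"az":0},{"tx":0,"ty":0,"tz":-40,"ax":0,"ay":0,"az":0},{"tx":0,"ty":0,"tz":-40,"ax":0,"ay":0,"az":0},{"tx":0,"ty":0,"tz":0,"ax":0,"ay":0,"az":0},{"tx":0,"ty":0,"tz":0,"ax":0,"ay":0,"az":0}]' 0 30
python3 - <<'E'
from h import *
rel((.575,.012),32)
E
```

```text
t: 3.9
tcp_pos: [0.4589, 0.2334, 0.0211]
tool_rot: [[0.856, 0.517, 0.0], [0.517, -0.856, -0.0], [0.0, 0.0, -1.0]]
wrist_force: [0.0, 0.8, 1.0]
finger_gap: 0.425
grip_force: 0.0
t: 5.1
tcp_pos: [0.4585, 0.2341, 0.1509]
tool_rot: [[0.855, 0.519, 0.001], [0.519, -0.855, 0.0], [0.001, 0.0, -1.0]]
wrist_force: [-0.4, -0.7, -0.6]
finger_gap: 0.106
grip_force: 30.0
tcp [0.4585 0.2341 0.1509] yaw 31.3 move [-1.580e+01  2.503e+02  1.000e-01] az -0.013 F [-0.4 -0.7 -0.6] q6 1.3618740807643555
```

```bash
python3 -m crank '[{"tx":-13,"ty":41,"tz":0,"ax":0,"ay":0,"az":0},{"tx":-13,"ty":41,"tz":0,"ax":0,"ay":0,"az":0},{"tx":-13,"ty":42,"tz":0,"ax":0,"ay":0,"az":0},{"tx":-13,"ty":42,"tz":0,"ax":0,"ay":0,"az":0},{"tx":-13,"ty":42,"tz":0,"ax":0,"ay":0,"az":0},{"tx":-13,"ty":42,"tz":0,"ax":0,"ay":0,"az":0},{"tx":0,"ty":0,"tz":0,"ax":0,"ay":0,"az":0},{"tx":0,"ty":0,"tz":0,"ax":0,"ay":0,"az":0}]'
cat >> h.py <<'E'
def potfit(f):
    "pot centre and yaw from the four orange clips above z .05 and the seal ring"
    from scipy.optimize import least_squares
    px=f["pixels"].astype(int); m=(px[...,0]>110)&(px[...,0]-px[...,2]>70)&(px[...,0]-px[...,1]>40)
    P,u,v=world(f,m); k=(P[:,2]>.052)&(P[:,2]<.07)&(np.hypot(P[:,0]-.575,P[:,1]-.012)<.08); P=P[k]
    _,lab,c=cv2.kmeans(P[:,:2].astype(np.float32),4,None,(3,50,1e-6),10,2)
    print("clips",c.round(4).tolist(),np.bincount(lab[:,0]))
    r=cv2.minAreaRect((P[:,:2]*1000).astype(np.float32)); print("rect",r,"mean",c.mean(0))
    (a,b),R=cv2.minEnclosingCircle((P[:,:2]*1000).astype(np.float32)); print("circ",a,b,R)
    g=(px[...,2]-px[...,0]>40); P,u,v=world(f,g); P=P[np.hypot(P[:,0]-.575,P[:,1]-.012)<.06]
    F=P[(P[:,2]>.012)&(P[:,2]<.022)]
    if len(F)>9: print("floor",len(F),cv2.minEnclosingCircle((F[:,:2]*1000).astype(np.float32)),F[:,2].mean())
    d=P[P[:,2]>.03]
E
python3 - <<'E'
from h import *
f=grab_frame("wrist"); save(f,"w3"); potfit(f); rel((.575,.012),32)
potfit(grab_frame("top"))
E
```

```text
t: 5.9
tcp_pos: [0.5201, -0.0206, 0.1484]
tool_rot: [[0.856, 0.517, -0.005], [0.517, -0.856, 0.001], [-0.003, -0.004, -1.0]]
wrist_force: [-0.9, -0.0, -1.5]
finger_gap: 0.103
grip_force: 30.0
clips [[0.6014999747276306, 0.056699998676776886], [0.5544999837875366, -0.03350000083446503], [0.6241000294685364, -0.01269999984651804], [0.5325000286102295, 0.0340999998152256]] [190 252 150 265]
rect ((577.4989013671875, 10.898601531982422), (87.80033111572266, 87.86412811279297), 18.092002868652344) mean [0.5781343  0.01114813]
circ 577.1234130859375 11.069755554199219 55.61286163330078
floor 6173 ((576.9187622070312, 11.212090492248535), 38.05455017089844) 0.01801348805419378
tcp [ 0.52   -0.0196  0.1488] yaw 31.2 move [63.4  1.5 -0.2] az -0.014 F [ 0.8 -0.2 -0.2] q6 0.8537183352613102Traceback (most recent call last):
  File "<stdin>", line 3, in <module>
  File "h.py", line 24, in potfit
    _,lab,c=cv2.kmeans(P[:,:2].astype(np.float32),4,None,(3,50,1e-6),10,2)
            ~~~~~~~~~~^^^^^^^^^^^^^^^^^^^^^^^^^^^^^^^^^^^^^^^^^^^^^^^^^^^^
cv2.error: OpenCV(4.12.0) /io/opencv/modules/core/src/kmeans.cpp:243: error: (-2:Unspecified error) in function 'double cv::kmeans(cv::InputArray, int, cv::InputOutputArray, cv::TermCriteria, int, int, cv::OutputArray)'
> There can't be more clusters than elements (expected: 'N >= K'), where
>     'N' is 0
> must be greater than or equal to
>     'K' is 4
```

View pics/w3.png

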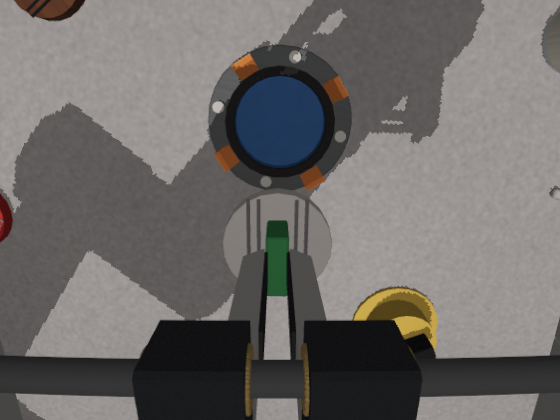

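The pot is at (280,121). The filter hangs in the fingers with its disc around (278,240). I'll measure the filter's offset from the same picture.

```bash
python3 - <<'E'
from h import *
f=grab_frame("wrist"); o=env.get_obs(); z=o["tcp_pos"][2]; print(o["tcp_pos"])
px=f["pixels"].astype(int)
P,u,v=world(f,np.ones((420,560),bool))
k=(P[:,2]>z-.012)&(P[:,2]<z-.001)&(np.hypot(P[:,0]-o["tcp_pos"][0],P[:,1]-o["tcp_pos"][1])<.045)&(v<300)
c=px[v,u]; k&=(c.min(1)>80)&(np.ptp(c,axis=1)<40)
D=P[k]; (a,b),R=cv2.minEnclosingCircle((D[:,:2]*1000).astype(np.float32)); print(len(D),a,b,R,D[:,2].mean(),np.percentile(D[:,2],[1,99]))
potfit(f); rel(np.array([.577,.0112])+o["tcp_pos"][:2]-np.array([a,b])/1000,32)
E
```

```text
[ 0.52045396 -0.01877395  0.1495884 ]
4564 520.3629150390625 -19.482383728027344 32.88856506347656 0.14187957296064152 [0.14030901 0.14344568]
clips [[0.6241000294685364, -0.01269999984651804], [0.5544999837875366, -0.033399999141693115], [0.6014000177383423, 0.057100001722574234], [0.5324000120162964, 0.03400000184774399]] [146 248 176 252]
rect ((577.0935668945312, 10.49139404296875), (87.84477233886719, 88.29421997070312), 18.21094512939453) mean [0.57811284 0.01125548]
circ 577.359130859375 11.130417823791504 55.540260314941406
floor 6132 ((576.9557495117188, 11.293269157409668), 38.115234375) 0.018012731985737516
tcp [ 0.5205 -0.0188  0.1496] yaw 31.3 move [64.3  3.3 -0.1] az -0.011 F [-0.9 -0.  -0.3] q6 0.8535209004888575
```

```bash
python3 -m crank '[{"tx":32,"ty":1.7,"tz":0,"ax":0,"ay":0,"az":0},{"tx":32,"ty":1.6,"tz":0,"ax":0,"ay":0,"az":0},{"tx":0,"ty":0,"tz":0,"ax":0,"ay":0,"az":0},{"tx":0,"ty":0,"tz":0,"ax":0,"ay":0,"az":0},{"tx":0,"ty":0,"tz":25,"ax":0,"ay":0,"az":0},{"tx":0,"ty":0,"tz":25,"ax":0,"ay":0,"az":0},{"tx":0,"ty":0,"tz":0,"ax":0,"ay":0,"az":0}]';  python3 -m crank '[{"tx":0,"ty":0,"tz":15,"ax":0,"ay":0,"az":0},{"tx":0,"ty":0,"tz":15,"ax":0,"ay":0,"az":0},{"tx":0,"ty":0,"tz":15,"ax":0,"ay":0,"az":0},{"tx":0,"ty":0,"tz":10,"ax":0,"ay":0,"az":0},{"tx":0,"ty":0,"tz":2,"ax":0,"ay":0,"az":0},{"tx":0,"ty":0,"tz":0,"ax":0,"ay":0,"az":0},{"tx":0,"ty":0,"tz":0,"ax":0,"ay":0,"az":0}]'
```

```text
t: 6.75
tcp_pos: [0.5736, 0.0109, 0.0976]
tool_rot: [[0.854, 0.52, -0.008], [0.52, -0.854, 0.001], [-0.007, -0.005, -1.0]]
wrist_force: [-0.0, 0.3, -0.3]
finger_gap: 0.104
grip_force: 30.0
t: 7.45
tcp_pos: [0.5786, 0.0102, 0.0446]
tool_rot: [[0.855, 0.519, 0.002], [0.519, -0.855, -0.0], [0.001, 0.001, -1.0]]
wrist_force: [-0.3, -0.2, -0.1]
finger_gap: 0.105
grip_force: 30.0
```

```bash
python3 -m crank '[{"tx":0,"ty":0,"tz":3.5,"ax":0,"ay":0,"az":0},{"tx":0,"ty":0,"tz":0,"ax":0,"ay":0,"az":0},{"tx":0,"ty":0,"tz":0,"ax":0,"ay":0,"az":0}]';  python3 -m crank '[{"tx":0,"ty":0,"tz":0,"ax":0,"ay":0,"az":0},{"tx":0,"ty":0,"tz":0,"ax":0,"ay":0,"az":0},{"tx":0,"ty":0,"tz":0,"ax":0,"ay":0,"az":0},{"tx":0,"ty":0,"tz":-10,"ax":0,"ay":0,"az":0},{"tx":0,"ty":0,"tz":-20,"ax":0,"ay":0,"az":0},{"tx":0,"ty":0,"tz":-35,"ax":0,"ay":0,"az":0},{"tx":0,"ty":0,"tz":-45,"ax":0,"ay":0,"az":0},{"tx":0,"ty":0,"tz":-40,"ax":0,"ay":0,"az":0},{"tx":0,"ty":0,"tz":0,"ax":0,"ay":0,"az":0},{"tx":0,"ty":0,"tz":0,"ax":0,"ay":0,"az":0}]' 30
python3 - <<'E'
from h import *
f=grab_frame("wrist"); save(f,"w4"); 
for r in finder.cut_out("filter",f)[:2]:
  P,u,v=world(f,r["pixels"]); print(r["p"],np.round(r["bbox"]),np.median(P,0).round(3),np.percentile(P[:,2],[5,98]).round(4)); d=P[(P[:,2]>.025)&(P[:,2]<.038)]; print(cv2.minEnclosingCircle((d[:,:2]*1000).astype(np.float32)) if len(d)>5 else 0)
rel((.456,-.201),140)
f=grab_frame("top")
r=finder.cut_out("cover",f)[0]; P,u,v=world(f,r["pixels"]); print(r["p"],tabyaw(P,.048,.07),np.round(np.median(P,0),3))
E
```

```text
t: 7.75
tcp_pos: [0.5781, 0.0103, 0.0403]
tool_rot: [[0.855, 0.519, 0.0], [0.519, -0.855, -0.0], [0.0, 0.0, -1.0]]
wrist_force: [0.0, -0.5, -0.2]
finger_gap: 0.103
grip_force: 30.0
t: 8.75
tcp_pos: [0.5786, 0.0102, 0.1919]
tool_rot: [[0.855, 0.519, 0.003], [0.519, -0.855, -0.0], [0.002, 0.002, -1.0]]
wrist_force: [0.1, 0.9, -0.9]
finger_gap: 0.321
grip_force: 0.0
0.78 [ 22. 261.  43.  56.] [0.355 0.21  0.014] [0.0045 0.0435]
((345.6313781738281, 215.6431884765625), 11.629118919372559)
0.62 [276. 189.  66.  65.] [0.581 0.012 0.032] [0.0306 0.0626]
((578.6134033203125, 10.077603340148926), 33.21931076049805)
tcp [0.577  0.0104 0.1892] yaw 31.3 move [-2.132e+02  1.179e+02  2.000e-01] az 1.244 F [-0.3  0.5 -0.1] q6 0.9225469267019476
0.65 (array([ 0.45604938, -0.20281172]), array([14.56557655, 45.47507477]), np.float64(142.69498829347674), array([ 0.45635258, -0.20238448]), 116) [ 0.456 -0.198  0.031]
```

View pics/w4.png

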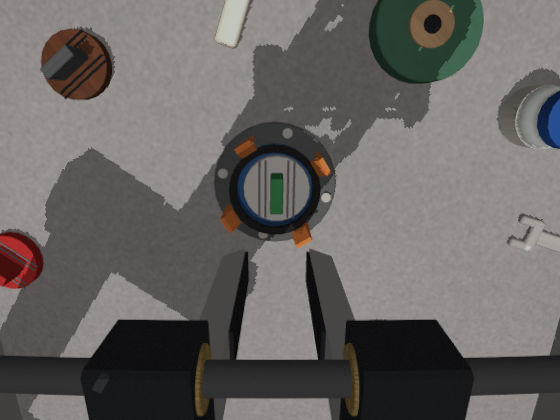

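The white filter sits in the pot at (276,189) with its disc top at z 32 mm, as it should. Next, the cover.

```bash
python3 -m crank '[{"tx":-35.5,"ty":19.7,"tz":0,"ax":0,"ay":0,"az":0},{"tx":-35.5,"ty":19.7,"tz":0,"ax":0,"ay":0,"az":0},{"tx":-35.5,"ty":19.7,"tz":0,"ax":0,"ay":0,"az":0},{"tx":-35.5,"ty":19.7,"tz":0,"ax":0,"ay":0,"az":0},{"tx":-35.5,"ty":19.7,"tz":0,"ax":0,"ay":0,"az":0},{"tx":-35.5,"ty":19.7,"tz":0,"ax":0,"ay":0,"az":0},{"tx":0,"ty":0,"tz":0,"ax":0,"ay":0,"az":0.135},{"tx":0,"ty":0,"tz":0,"ax":0,"ay":0,"az":0.135},{"tx":0,"ty":0,"tz":0,"ax":0,"ay":0,"az":0.135},{"tx":0,"ty":0,"tz":0,"ax":0,"ay":0,"az":0.135},{"tx":0,"ty":0,"tz":0,"ax":0,"ay":0,"az":0.135},{"tx":0,"ty":0,"tz":0,"ax":0,"ay":0,"az":0.135},{"tx":0,"ty":0,"tz":0,"ax":0,"ay":0,"az":0.135},{"tx":0,"ty":0,"tz":0,"ax":0,"ay":0,"az":0.135},{"tx":0,"ty":0,"tz":0,"ax":0,"ay":0,"az":0.135},{"tx":0,"ty":0,"tz":0,"ax":0,"ay":0,"az":0},{"tx":0,"ty":0,"tz":0,"ax":0,"ay":0,"az":0}]' 40
python3 - <<'E'
from h import *
f=grab_frame("wrist"); save(f,"w5"); 
for r in finder.cut_out("cover",f)[:2]:
  P,u,v=world(f,r["pixels"]); t=tabyaw(P,.052,.07); print(r["p"],np.round(r["bbox"]),np.median(P,0).round(3),t,np.percentile(P[:,2],98))
  for a,b in((-.002,.008),(.03,.038)):
    d=P[(P[:,2]>a)&(P[:,2]<b)]; print(len(d) and cv2.minEnclosingCircle((d[:,:2]*1000).astype(np.float32)))
  rel(t[0],t[2])
E
```

```text
t: 10.65
tcp_pos: [0.4569, -0.201, 0.1893]
tool_rot: [[0.786, -0.618, -0.002], [-0.618, -0.786, 0.001], [-0.002, 0.0, -1.0]]
wrist_force: [-0.6, -0.6, 1.0]
finger_gap: 0.426
grip_force: 0.0
```

View pics/w5.png

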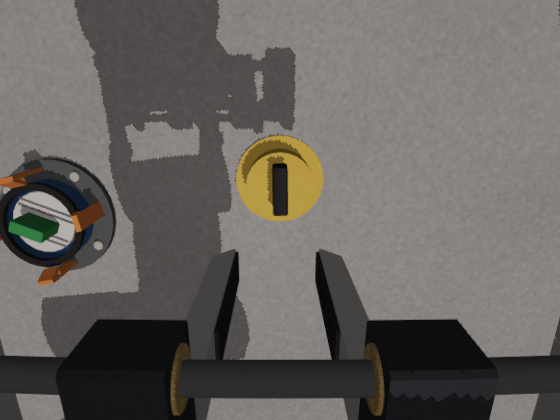

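The cover is at (280,178) and its bar at (280,190) is lined up with the fingers. The network missed it, so I'll use depth.

```bash
python3 - <<'E'
from h import *
f=grab_frame("wrist"); m=np.zeros((420,560),bool); m[130:230,230:330]=1
P,u,v=world(f,m); t=tabyaw(P,.052,.07); print(t,np.percentile(P[:,2],99.5))
d=P[(P[:,2]>.003)&(P[:,2]<.05)]; print(cv2.minEnclosingCircle((d[:,:2]*1000).astype(np.float32)))
rel(t[0],t[2])
E
```

```text
(array([ 0.45833575, -0.20518745]), array([13.81581497, 45.81478119]), np.float64(143.52637907524877), array([ 0.45897945, -0.20578611]), 762) 0.059975463437180764
((458.0244140625, -205.1634979248047), 46.135841369628906)
tcp [ 0.4572 -0.2012  0.1898] yaw -38.3 move [ 3.4  2.4 -0. ] az -0.031 F [-0.4 -0.7 -0.4] q6 1.6846114244348207
```

```bash
python3 -m crank '[{"tx":3.4,"ty":2.4,"tz":0,"ax":0,"ay":0,"az":-0.025},{"tx":0,"ty":0,"tz":40,"ax":0,"ay":0,"az":0},{"tx":0,"ty":0,"tz":40,"ax":0,"ay":0,"az":0},{"tx":0,"ty":0,"tz":35,"ax":0,"ay":0,"az":0},{"tx":0,"ty":0,"tz":25,"ax":0,"ay":0,"az":0},{"tx":0,"ty":0,"tz":11,"ax":0,"ay":0,"az":0},{"tx":0,"ty":0,"tz":0,"ax":0,"ay":0,"az":0},{"tx":0,"ty":0,"tz":0,"ax":0,"ay":0,"az":0}]'; python3 -m crank '[{"tx":0,"ty":0,"tz":0,"ax":0,"ay":0,"az":0},{"tx":0,"ty":0,"tz":0,"ax":0,"ay":0,"az":0},{"tx":0,"ty":0,"tz":0,"ax":0,"ay":0,"az":0},{"tx":0,"ty":0,"tz":0,"ax":0,"ay":0,"az":0},{"tx":0,"ty":0,"tz":0,"ax":0,"ay":0,"az":0},{"tx":0,"ty":0,"tz":0,"ax":0,"ay":0,"az":0}]' 0 55
```

```text
t: 11.6
tcp_pos: [0.4594, -0.2059, 0.0401]
tool_rot: [[0.8, -0.6, 0.001], [-0.6, -0.8, -0.001], [0.002, -0.0, -1.0]]
wrist_force: [0.9, 0.6, 0.9]
finger_gap: 0.428
grip_force: 0.0
t: 12.2
tcp_pos: [0.4585, -0.2053, 0.0392]
tool_rot: [[0.8, -0.601, 0.0], [-0.601, -0.8, -0.0], [0.0, 0.0, -1.0]]
wrist_force: [0.3, -0.6, -0.2]
finger_gap: 0.003
grip_force: 0.0
```

The fingers shut on nothing. Taking a look.

```bash
python3 - <<'E'
from h import *
f=grab_frame("wrist"); g=grab_frame("side"); print(env.get_obs()["finger_gap"])
cv2.imwrite("pics/c6.png",np.hstack([cv2.resize(f["pixels"],(440,330)),cv2.resize(g["pixels"][130:250,290:410],(330,330))])[:,:,::-1])
h=grab_frame("top"); r=finder.cut_out("cover",h)
for q in r[:2]:
  P,_,_=world(h,q["pixels"]); print(q["p"],q["bbox"],np.median(P,0))
E
```

```text
0.0053138691032231875
0.75 [347.4, 261.6, 13.1, 23.5] [ 0.43867202 -0.17591119  0.00875591]
```

View pics/c6.png

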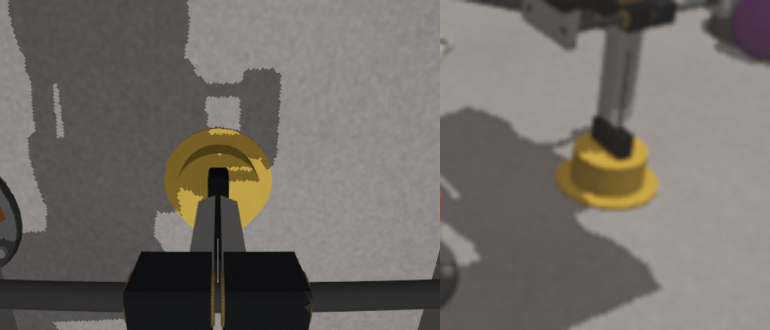

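The fingers closed behind the bar: in the left picture the bar is at (218,180), ahead of the fingers. So the cover seems to have shifted along tool x. Measuring again.

```bash
python3 - <<'E'
from h import *
f=grab_frame("wrist"); px=f["pixels"].astype(int)
m=(px[...,0]-px[...,2]>60); m[320:]=0; m[:,:160]=0
P,u,v=world(f,m); P=P[P[:,2]<.05]
print(len(P),cv2.minEnclosingCircle((P[:,:2]*1000).astype(np.float32)),np.percentile(P[:,2],[1,50,99]))
d=P[P[:,2]<.008]; print(len(d),cv2.minEnclosingCircle((d[:,:2]*1000).astype(np.float32)))
b=(px.max(2)<60); b[:200]=0; b[280:]=0; b[:,:240]=0; b[:,320:]=0
Q,u,v=world(f,b); k=(Q[:,2]>.03)&(Q[:,2]<.065); Q=Q[k]; R=np.array(env.get_obs()["tool_rot"]); t=np.array(env.get_obs()["tcp_pos"]); L=(Q-t)@R*1000
print(len(Q), np.percentile(L,[1,25,50,75,99],axis=0).round(1)); rel((.4585,-.2053),143)
E
```

```text
9959 ((455.2635192871094, -204.7349090576172), 48.45930862426758) [0.00265071 0.03425132 0.03630463]
4285 ((455.2635192871094, -204.7349090576172), 48.45930862426758)
973 [[  8.3  -6.3 -24.2]
 [ 13.3  -3.1 -20. ]
 [ 18.5  -0.  -19.4]
 [ 22.2   3.6 -16.4]
 [ 22.8   6.8   0.8]]
tcp [ 0.4585 -0.2053  0.0391] yaw -36.9 move [ 0. -0. -0.] az 0.002 F [0.5 0.2 0.4] q6 1.6555036322561063
```

```bash
python3 - <<'E'
from h import *
o=env.get_obs(); R=np.array(o["tool_rot"]); t=np.array(o["tcp_pos"])
for n in("wrist","side"):
  f=grab_frame(n); m=np.ones((420,560),bool)
  P,u,v=world(f,m); L=(P-t)@R*1000; c=f["pixels"][v,u].astype(int)
  k=(abs(L[:,0])<30)&(abs(L[:,1])<25)&(L[:,2]>-70)&(L[:,2]<5)&(np.ptp(c,axis=1)<35)
  for a in range(-70,5,5):
    q=L[k&(L[:,2]>=a)&(L[:,2]<a+5)]
    if len(q)>3: print(n,a,len(q),"x",np.percentile(q[:,0],[2,98]).round(1),"y",np.percentile(q[:,1],[2,98]).round(1))
w=grab_frame("wrist")["pixels"][190:330,200:360]; s=grab_frame("side")["pixels"][140:215,315:390]
cv2.imwrite("pics/c7.png",np.hstack([cv2.resize(w,(457,400),interpolation=2),cv2.resize(s,(340,400),interpolation=2)])[:,:,::-1])
E
```

```text
wrist -70 367 x [ 8.4 10.8] y [-12.3  11.8]
wrist -65 331 x [ 8.5 10.9] y [-11.9  11.6]
wrist -60 314 x [ 8.5 10.8] y [-11.7  11.5]
wrist -55 271 x [ 8.4 10.7] y [-11.8  11.4]
wrist -50 318 x [-5.5 10.7] y [-11.5  11.2]
wrist -45 238 x [ 8.5 10.8] y [-11.5  11.4]
wrist -40 224 x [ 8.5 10.8] y [-11.7  11.4]
wrist -35 196 x [ 8.6 10.8] y [-10.8  11.1]
wrist -30 127 x [ 8.5 10.7] y [-9.   7.9]
wrist -25 246 x [ 8.7 21.5] y [-5.7  6.1]
wrist -20 512 x [ 8.3 22.6] y [-6.2  6.8]
wrist -15 79 x [21.2 22.8] y [-6.1  6.6]
wrist -10 64 x [21.8 22.8] y [-6.   6.5]
wrist -5 59 x [21.5 22.9] y [-5.6  6.6]
wrist 0 4 x [22.1 22.2] y [-3.7  5.5]
side -70 28 x [-9.9  7.9] y [-15.2   8. ]
side -65 28 x [-11.3   9.4] y [-16.8  10.3]
side -60 26 x [-9.8  7.7] y [-14.7   9.2]
side -55 24 x [-9.5  9. ] y [-15.1   9.5]
side -50 24 x [-9.8  5.2] y [-15.6   8.5]
side -45 30 x [-9.5  9.1] y [-15.3  10.8]
side -40 24 x [-10.5   6.8] y [-15.3   9. ]
side -35 25 x [-10.1   9.6] y [-14.7   9.1]
side -30 10 x [-10.1  -1.8] y [-10.6   8.7]
side -25 15 x [-23.   12.3] y [-8.5  1.9]
side -20 50 x [-24.   18.7] y [-9.6  4.4]
side -15 28 x [-24.3  21.4] y [-9.8 -0.2]
side -10 29 x [-24.  21.] y [-10.4  -3.2]
side -5 23 x [-24.4  18.3] y [-10.3  -0.4]
side 0 7 x [-13.2  20.1] y [-8.5 -6.7]
```

View pics/c7.png

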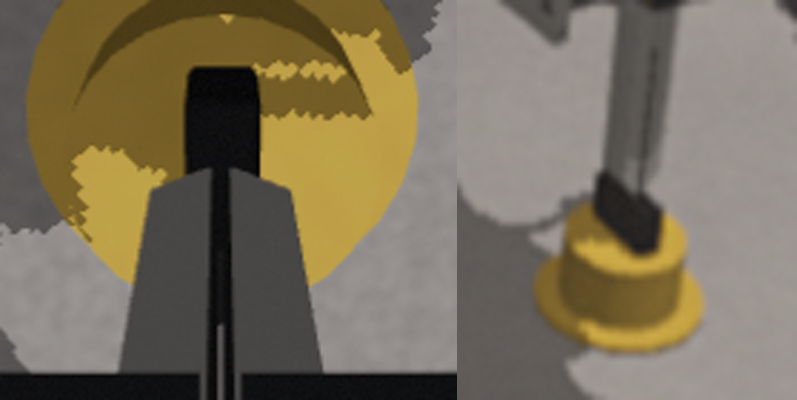

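The side crop suggests the shut fingertips sit just above the bar, even though the TCP reads 39 mm. I'll open to 40 and check the finger geometry by depth.

```bash
cat > fing.py <<'E'
from h import *
o=env.get_obs(); R=np.array(o["tool_rot"]); t=np.array(o["tcp_pos"]); f=grab_frame("wrist")
P,u,v=world(f,np.ones((420,560),bool)); L=(P-t)@R*1000; c=f["pixels"][v,u].astype(int)
k=(abs(L[:,0])<30)&(abs(L[:,1])<50)&(L[:,2]>-60)&(L[:,2]<5)&(np.ptp(c,axis=1)<35)
print(o["finger_gap"],t)
for a in range(-60,5,5):
    q=L[k&(L[:,2]>=a)&(L[:,2]<a+5)]
    if len(q)>3: print(a,len(q),"x",np.percentile(q[:,0],[2,98]).round(1),"y",np.percentile(q[:,1],[2,98]).round(1),"inner",q[q[:,1]<0][:,1].max().round(1) if (q[:,1]<0).any() else 0,q[q[:,1]>0][:,1].min().round(1) if (q[:,1]>0).any() else 0)
E
python3 -m crank '[{"tx":0,"ty":0,"tz":0,"ax":0,"ay":0,"az":0},{"tx":0,"ty":0,"tz":0,"ax":0,"ay":0,"az":0},{"tx":0,"ty":0,"tz":0,"ax":0,"ay":0,"az":0},{"tx":0,"ty":0,"tz":0,"ax":0,"ay":0,"az":0}]' 40
python3 fing.py
```

```text
t: 13.05
tcp_pos: [0.4585, -0.2053, 0.0392]
tool_rot: [[0.8, -0.601, 0.0], [-0.601, -0.8, -0.0], [0.0, 0.0, -1.0]]
wrist_force: [0.4, -0.7, 1.1]
finger_gap: 0.31
grip_force: 0.0
0.3101909043551663 [ 0.45852836 -0.20527285  0.03917077]
-60 401 x [-5.6 10.8] y [-26.2  25.9] inner -14.6 14.3
-55 346 x [-5.5 10.7] y [-26.3  25.6] inner -14.6 14.2
-50 337 x [-5.6 10.7] y [-26.1  25.6] inner -14.6 14.2
-45 299 x [-6.2 10.7] y [-25.9  25.6] inner -14.7 14.3
-40 270 x [-4.3 10.7] y [-25.8  25.5] inner -14.6 14.2
-35 251 x [-3.1 10.7] y [-25.6  25.2] inner -14.6 14.2
-30 151 x [-4.1 10.6] y [-23.7  22.5] inner -14.6 14.4
-25 723 x [-21.1  21.4] y [-15.6  14.9] inner -0.5 0.0
-20 1360 x [-22.   22.4] y [-6.2  6.8] inner -0.5 0.0
-15 68 x [21.4 22.8] y [-5.8  6.7] inner -0.5 0.0
-10 66 x [21.8 22.7] y [-6.   6.5] inner -0.5 0.0
-5 61 x [21.7 22.9] y [-5.5  6.6] inner -0.5 0.0
0 4 x [21.9 22.2] y [-5.2  6.2] inner -5.6 1.7
```

```bash
python3 - <<'E'
from h import *
o=env.get_obs(); R=np.array(o["tool_rot"]); t=np.array(o["tcp_pos"]); f=grab_frame("wrist")
K=np.array([[f["fx"],0,f["cx"]],[0,f["fy"],f["cy"]],[0,0,1.]]); Rc=np.array(f["R"]); tc=np.array(f["t"])
for p in([10,14.5,0],[10,14.5,-25],[-8,14.5,0],[-8,14.5,-25],[8,14.5,-35]):
  X=t+R@np.array(p)/1000; print(p,cv2.projectPoints(X[None],cv2.Rodrigues(Rc)[0],tc,K,np.array(f["dist"],float))[0].ravel().round(0))
print("cam in tool",((-Rc.T@tc-t)@R*1000).round(1), (R.T@Rc.T[:,2]).round(3)); print(f["depth"][250,200:380:6].round(3))
E
```

```text
[10, 14.5, 0] [302. 234.]
[10, 14.5, -25] [306. 251.]
[-8, 14.5, 0] [302. 263.]
[-8, 14.5, -25] [305. 283.]
[8, 14.5, -35] [307. 263.]
cam in tool [ 8.37e+01 -2.00e-01 -2.01e+02] [-0.284  0.     0.959]
[0.258 0.259 0.258 0.254 0.22  0.22  0.191 0.221 0.221 0.222 0.221 0.195
 0.194 0.195 0.195 0.197 0.221 0.22  0.22  0.19  0.222 0.221 0.221 0.254
 0.258 0.259 0.259 0.258 0.258 0.258]
```

```bash
python3 - <<'E'
import cv2,numpy as np
for n in("w3","w4"):
  g=cv2.imread(f"pics/{n}.png"); print(n,[ (r,g[r,200:370:10].mean(1).astype(int).tolist()) for r in (225,245,255,265)])
E
```

```text
w3 [(225, [90, 90, 91, 126, 125, 102, 104, 34, 35, 125, 125, 125, 126, 151, 155, 156, 149]), (245, [93, 90, 92, 124, 124, 103, 92, 59, 59, 125, 125, 126, 125, 124, 158, 156, 155]), (255, [89, 96, 93, 124, 124, 76, 75, 58, 58, 68, 76, 112, 125, 132, 155, 154, 152]), (265, [92, 91, 95, 124, 107, 76, 75, 57, 58, 37, 74, 76, 124, 151, 157, 151, 156])]
w4 [(225, [86, 86, 86, 64, 47, 19, 16, 28, 27, 32, 17, 86, 143, 143, 144, 143, 144]), (245, [86, 88, 86, 87, 87, 88, 88, 145, 140, 145, 125, 144, 139, 144, 143, 138, 145]), (255, [83, 85, 83, 70, 70, 84, 145, 144, 143, 146, 141, 63, 71, 126, 145, 144, 143]), (265, [92, 86, 71, 70, 71, 84, 145, 141, 141, 142, 148, 12, 71, 70, 149, 140, 140])]
```

The visible tips end about 25 mm behind the reported TCP. That also explains why the filter's tab was held only by its upper edge. I'll go lower by that amount, watching the force.

```bash
python3 -m crank '[{"tx":0,"ty":0,"tz":6,"ax":0,"ay":0,"az":0},{"tx":0,"ty":0,"tz":6,"ax":0,"ay":0,"az":0},{"tx":0,"ty":0,"tz":4,"ax":0,"ay":0,"az":0},{"tx":0,"ty":0,"tz":2,"ax":0,"ay":0,"az":0},{"tx":0,"ty":0,"tz":0,"ax":0,"ay":0,"az":0},{"tx":0,"ty":0,"tz":0,"ax":0,"ay":0,"az":0}]'; python3 fing.py
```

```text
t: 13.75
tcp_pos: [0.4586, -0.2053, 0.0211]
tool_rot: [[0.8, -0.601, 0.0], [-0.601, -0.8, -0.0], [0.0, 0.0, -1.0]]
wrist_force: [0.3, 0.3, 0.9]
finger_gap: 0.429
grip_force: 0.0
0.42878370593190474 [ 0.4585833  -0.20533673  0.02112717]
-60 425 x [-6.4 10.7] y [-31.1  31.1] inner -20.2 19.7
-55 386 x [-5.6 10.7] y [-31.5  31.3] inner -20.2 19.7
-50 364 x [-6.4 10.7] y [-31.6  30.9] inner -20.1 19.7
-45 316 x [-5.3 10.7] y [-31.3  31. ] inner -20.1 19.6
-40 2669 x [-21.8  21.9] y [-26.2  25.8] inner -0.0 0.0
-35 372 x [-4.1 22.6] y [-30.9  30.3] inner -0.0 0.5
-30 283 x [-4.7 22.7] y [-28.1  27.6] inner -0.0 0.5
-25 131 x [-4.3 22.8] y [-24.2  24.5] inner -0.0 0.5
-20 41 x [21.6 22.6] y [-5.6  6.3] inner -0.5 0.0
```

```bash
python3 -m crank '[{"tx":0,"ty":0,"tz":4,"ax":0,"ay":0,"az":0},{"tx":0,"ty":0,"tz":0,"ax":0,"ay":0,"az":0},{"tx":0,"ty":0,"tz":0,"ax":0,"ay":0,"az":0}]'; python3 -m crank '[{"tx":0,"ty":0,"tz":0,"ax":0,"ay":0,"az":0},{"tx":0,"ty":0,"tz":0,"ax":0,"ay":0,"az":0},{"tx":0,"ty":0,"tz":0,"ax":0,"ay":0,"az":0},{"tx":0,"ty":0,"tz":0,"ax":0,"ay":0,"az":0},{"tx":0,"ty":0,"tz":0,"ax":0,"ay":0,"az":0},{"tx":0,"ty":0,"tz":0,"ax":0,"ay":0,"az":0}]' 0 55
```

```text
t: 14.1
tcp_pos: [0.4584, -0.2052, 0.0171]
tool_rot: [[0.8, -0.601, -0.0], [-0.601, -0.8, 0.0], [-0.0, 0.0, -1.0]]
wrist_force: [-0.0, -0.7, 0.2]
finger_gap: 0.428
grip_force: 0.0
t: 14.7
tcp_pos: [0.4585, -0.2054, 0.0172]
tool_rot: [[0.8, -0.601, 0.0], [-0.601, -0.8, -0.0], [0.0, 0.0, -1.0]]
wrist_force: [-0.4, -0.6, 0.6]
finger_gap: 0.145
grip_force: 55.0
```

```bash
python3 -m crank '[{"tx":0,"ty":0,"tz":-20,"ax":0,"ay":0,"az":0},{"tx":0,"ty":0,"tz":-40,"ax":0,"ay":0,"az":0},{"tx":0,"ty":0,"tz":-40,"ax":0,"ay":0,"az":0},{"tx":0,"ty":0,"tz":-30,"ax":0,"ay":0,"az":0},{"tx":0,"ty":0,"tz":0,"ax":0,"ay":0,"az":0},{"tx":-17.5,"ty":-40.7,"tz":0,"ax":0,"ay":0,"az":0},{"tx":-17.5,"ty":-40.7,"tz":0,"ax":0,"ay":0,"az":0},{"tx":-17.5,"ty":-40.7,"tz":0,"ax":0,"ay":0,"az":0},{"tx":-17.5,"ty":-40.7,"tz":0,"ax":0,"ay":0,"az":0},{"tx":-17.5,"ty":-40.7,"tz":0,"ax":0,"ay":0,"az":0},{"tx":-17.5,"ty":-40.7,"tz":0,"ax":0,"ay":0,"az":0},{"tx":0,"ty":0,"tz":0,"ax":0,"ay":0,"az":0},{"tx":0,"ty":0,"tz":0,"ax":0,"ay":0,"az":0},{"tx":0,"ty":0,"tz":0,"ax":0,"ay":0,"az":0}]'
cat > stage.py <<'E'
from h import *
f=grab_frame("wrist"); save(f,"w8"); o=env.get_obs(); t=o["tcp_pos"]; z=t[2]-.0172
px=f["pixels"].astype(int); P,u,v=world(f,np.ones((420,560),bool)); c=px[v,u]
k=(c[:,0]-c[:,2]>50)&(np.hypot(P[:,0]-t[0],P[:,1]-t[1])<.06)&(v<310)
for a,b in((.001,.008),(.031,.039)):
  D=P[k&(P[:,2]>z+a)&(P[:,2]<z+b)]; print("cover",len(D),cv2.minEnclosingCircle((D[:,:2]*1000).astype(np.float32)),D[:,2].mean()-z, np.linalg.lstsq(np.c_[D[:,:2]-D[:,:2].mean(0),np.ones(len(D))],D[:,2],rcond=None)[0])
  # circle LSQ on rim points in front
  n=D[:,:2]-t[:2]; r=np.hypot(*n.T); A=np.arctan2(n[:,1],n[:,0]).round(1); E=np.array([D[A==x][np.argmax(r[A==x])][:2] for x in np.unique(A)])
  from scipy.optimize import least_squares
  s=least_squares(lambda p:np.hypot(E[:,0]-p[0],E[:,1]-p[1])-p[2],[*t[:2],.04],loss="soft_l1",f_scale=.001).x; print("circle",s.round(4),len(E))
potfit(f)
d=P[(P[:,2]>.036)&(P[:,2]<.043)&(c.max(1)<70)&(np.hypot(P[:,0]-.577,P[:,1]-.011)<.052)]; print("seal",len(d),cv2.minEnclosingCircle((d[:,:2]*1000).astype(np.float32)))
rel((.577,.0112),143)
E
python3 stage.py
```

```text
t: 16.1
tcp_pos: [0.5202, 0.0522, 0.1459]
tool_rot: [[0.799, -0.601, -0.003], [-0.601, -0.799, -0.001], [-0.002, 0.002, -1.0]]
wrist_force: [-0.4, 0.7, -1.7]
finger_gap: 0.142
grip_force: 55.0
cover 5107 ((519.7693481445312, 52.587791442871094), 46.11964797973633) 0.00364196223115526 [-0.00296889 -0.00088766  0.13267524]
circle [0.5198 0.0526 0.0457] 45
cover 4995 ((519.93896484375, 52.87477111816406), 33.21744918823242) 0.03456792289403354 [-0.00785867  0.00212649  0.1636012 ]
circle [0.5201 0.0527 0.0328] 45
clips [[0.6010000109672546, 0.05770000070333481], [0.6215999722480774, -0.012900000438094139], [0.557699978351593, -0.035599999129772186], [0.550599992275238, -0.03200000151991844]] [129 279 148 143]
rect ((598.1434326171875, 0.18251800537109375), (110.1822738647461, 63.05970001220703), 62.66292190551758) mean [ 0.5827508  -0.00568786]
circ 577.5181884765625 10.685796737670898 55.28184509277344
floor 1074 ((577.1669921875, 11.05230712890625), 38.0606689453125) 0.018047115642593255
seal 2907 ((577.456787109375, 10.998549461364746), 44.52100372314453)
tcp [0.5204 0.0519 0.1462] yaw -37.0 move [69.7 -1.6 -0.1] az 0.0 F [-0.8 -0.5 -1.2] q6 2.183294759830854
```

View pics/w8.png

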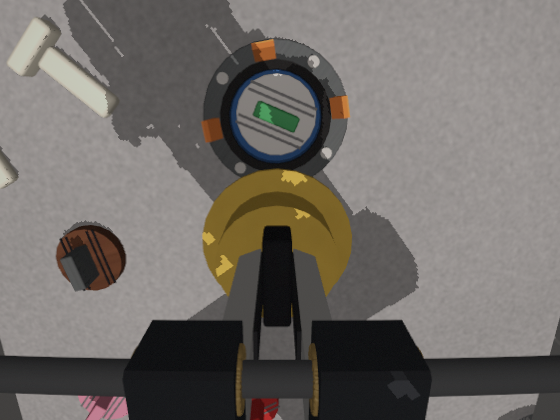

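The picture shows the cover held level around (277,240), and the filter sitting in the pot at (277,115). Moving over the pot, down to just above the clips.

```bash
python3 -m crank '[{"tx":25,"ty":-0.4,"tz":0,"ax":0,"ay":0,"az":0},{"tx":25,"ty":-0.4,"tz":0,"ax":0,"ay":0,"az":0},{"tx":20.8,"ty":-0.4,"tz":0,"ax":0,"ay":0,"az":0},{"tx":0,"ty":0,"tz":30,"ax":0,"ay":0,"az":0},{"tx":0,"ty":0,"tz":30,"ax":0,"ay":0,"az":0},{"tx":0,"ty":0,"tz":0,"ax":0,"ay":0,"az":0},{"tx":0,"ty":0,"tz":0,"ax":0,"ay":0,"az":0},{"tx":0,"ty":0,"tz":0,"ax":0,"ay":0,"az":0},{"tx":0,"ty":0,"tz":0,"ax":0,"ay":0,"az":0},{"tx":0,"ty":0,"tz":0,"ax":0,"ay":0,"az":0}]'
python3 - <<'E'
from h import *
for i in range(3): rel((.5776,.0104),143); f=grab_frame(("wrist","top","side")[i])
o=env.get_obs();t=o["tcp_pos"]
f=grab_frame("wrist");px=f["pixels"].astype(int); P,u,v=world(f,np.ones((420,560),bool)); c=px[v,u]; z=t[2]-.0172
D=P[(c[:,0]-c[:,2]>50)&(c[:,0]-c[:,1]<60)&(v<310)&(abs(P[:,2]-z-.035)<.004)&(np.hypot(P[:,0]-t[0],P[:,1]-t[1])<.06)]; print("dome",cv2.minEnclosingCircle((D[:,:2]*1000).astype(np.float32)))
B=P[(P[:,2]<.02)&(P[:,2]>.004)&(np.hypot(P[:,0]-.577,P[:,1]-.011)<.075)&(c.max(1)<130)]; print("base",len(B),cv2.minEnclosingCircle((B[:,:2]*1000).astype(np.float32)))
E
```

```text
t: 17.15
tcp_pos: [0.5794, 0.0114, 0.0885]
tool_rot: [[0.8, -0.601, 0.003], [-0.601, -0.8, -0.0], [0.002, -0.001, -1.0]]
wrist_force: [0.6, -0.8, -1.6]
finger_gap: 0.143
grip_force: 55.0
tcp [0.5794 0.0114 0.0885] yaw -36.9 move [-0.8  1.9 -0. ] az 0.002 F [ 0.6 -0.8 -1.6] q6 2.1146584870072624
tcp [0.5791 0.0115 0.0883] yaw -36.9 move [-0.6  1.8 -0. ] az 0.002 F [-0.5  0.9 -1. ] q6 2.1146451980370524
tcp [0.579  0.0115 0.088 ] yaw -36.9 move [-0.4  1.7 -0. ] az 0.002 F [-0.5 -0.1 -0.6] q6 2.1146696944293355
dome ((578.5374145507812, 12.003801345825195), 33.17801284790039)
base 5221 ((577.5548706054688, 10.781341552734375), 63.79296112060547)
```

```bash
python3 -m crank '[{"tx":-0.2,"ty":1.5,"tz":0,"ax":0,"ay":0,"az":0},{"tx":0,"ty":0,"tz":6,"ax":0,"ay":0,"az":0},{"tx":0,"ty":0,"tz":6,"ax":0,"ay":0,"az":0},{"tx":0,"ty":0,"tz":4,"ax":0,"ay":0,"az":0},{"tx":0,"ty":0,"tz":0,"ax":0,"ay":0,"az":0},{"tx":0,"ty":0,"tz":0,"ax":0,"ay":0,"az":0},{"tx":0,"ty":0,"tz":0,"ax":0,"ay":0,"az":0}]' - 60; python3 -m crank '[{"tx":0,"ty":0,"tz":2,"ax":0,"ay":0,"az":0},{"tx":0,"ty":0,"tz":2,"ax":0,"ay":0,"az":0},{"tx":0,"ty":0,"tz":1,"ax":0,"ay":0,"az":0},{"tx":0,"ty":0,"tz":0,"ax":0,"ay":0,"az":0},{"tx":0,"ty":0,"tz":0,"ax":0,"ay":0,"az":0}]'
```

```text
t: 18.05
tcp_pos: [0.5776, 0.0104, 0.0712]
tool_rot: [[0.8, -0.601, 0.0], [-0.601, -0.8, -0.0], [0.0, 0.0, -1.0]]
wrist_force: [-0.1, -0.4, -1.2]
finger_gap: 0.147
grip_force: 60.0
t: 18.55
tcp_pos: [0.5779, 0.0104, 0.0669]
tool_rot: [[0.8, -0.601, 0.001], [-0.601, -0.8, -0.0], [0.001, -0.001, -1.0]]
wrist_force: [-2.0, 0.1, 5.7]
finger_gap: 0.14
grip_force: 60.0
```

```bash
python3 -m crank '[{"tx":0,"ty":0,"tz":1.5,"ax":0,"ay":0,"az":0},{"tx":0,"ty":0,"tz":1.5,"ax":0,"ay":0,"az":0},{"tx":0,"ty":0,"tz":0,"ax":0,"ay":0,"az":0},{"tx":0,"ty":0,"tz":0,"ax":0,"ay":0,"az":0}]'; python3 -m crank '[{"tx":0,"ty":0,"tz":1.5,"ax":0,"ay":0,"az":0},{"tx":0,"ty":0,"tz":1.5,"ax":0,"ay":0,"az":0},{"tx":0,"ty":0,"tz":0,"ax":0,"ay":0,"az":0},{"tx":0,"ty":0,"tz":0,"ax":0,"ay":0,"az":0}]';  python3 -m crank '[{"tx":0,"ty":0,"tz":1.5,"ax":0,"ay":0,"az":0},{"tx":0,"ty":0,"tz":1.5,"ax":0,"ay":0,"az":0},{"tx":0,"ty":0,"tz":0,"ax":0,"ay":0,"az":0},{"tx":0,"ty":0,"tz":0,"ax":0,"ay":0,"az":0}]'
```

```text
t: 18.95
tcp_pos: [0.5782, 0.0103, 0.0644]
tool_rot: [[0.8, -0.601, 0.002], [-0.601, -0.8, -0.0], [0.002, -0.001, -1.0]]
wrist_force: [-1.5, 0.3, 7.7]
finger_gap: 0.143
grip_force: 60.0
t: 19.35
tcp_pos: [0.578, 0.0104, 0.061]
tool_rot: [[0.8, -0.601, 0.002], [-0.601, -0.8, -0.0], [0.001, -0.001, -1.0]]
wrist_force: [-0.5, 0.9, 6.1]
finger_gap: 0.146
grip_force: 60.0
t: 19.75
tcp_pos: [0.5774, 0.0103, 0.0566]
tool_rot: [[0.8, -0.601, -0.0], [-0.601, -0.8, -0.0], [-0.0, 0.0, -1.0]]
wrist_force: [-0.3, -0.3, -0.7]
finger_gap: 0.143
grip_force: 60.0
```

The clips have snapped: force is about zero with the cover near 39.5 mm. Pressing on into the seal.

```bash
python3 -m crank '[{"tx":0,"ty":0,"tz":1.5,"ax":0,"ay":0,"az":0},{"tx":0,"ty":0,"tz":1.5,"ax":0,"ay":0,"az":0},{"tx":0,"ty":0,"tz":0.5,"ax":0,"ay":0,"az":0},{"tx":0,"ty":0,"tz":0,"ax":0,"ay":0,"az":0},{"tx":0,"ty":0,"tz":0,"ax":0,"ay":0,"az":0},{"tx":0,"ty":0,"tz":0,"ax":0,"ay":0,"az":0}]'
```

```text
t: 20.35
tcp_pos: [0.5775, 0.0103, 0.0539]
tool_rot: [[0.8, -0.601, 0.0], [-0.601, -0.8, -0.0], [0.0, -0.0, -1.0]]
wrist_force: [-1.7, 0.7, 5.0]
finger_gap: 0.142
grip_force: 60.0
```

```bash
python3 -m crank '[{"tx":0,"ty":0,"tz":1,"ax":0,"ay":0,"az":0},{"tx":0,"ty":0,"tz":0,"ax":0,"ay":0,"az":0},{"tx":0,"ty":0,"tz":0,"ax":0,"ay":0,"az":0},{"tx":0,"ty":0,"tz":0,"ax":0,"ay":0,"az":0}]'
python3 - <<'E'
from h import *
F=[]
for i in range(2):
  f=grab_frame("wrist"); F.append(env.get_obs()["wrist_force"])
print(np.round(F,1),env.get_obs()["tcp_pos"]); s=grab_frame("side")
cv2.imwrite("pics/c9.png",np.hstack([cv2.resize(f["pixels"],(440,330)),cv2.resize(s["pixels"][170:260,220:310],(330,330),interpolation=2)])[:,:,::-1])
px=f["pixels"].astype(int); P,u,v=world(f,np.ones((420,560),bool)); c=px[v,u]; r=np.hypot(P[:,0]-.5775,P[:,1]-.0108)
o=(c[:,0]-c[:,1]>50)&(P[:,2]>.05)&(P[:,2]<.07)&(r<.08); D=P[o]; A=np.degrees(np.arctan2(D[:,1]-.0108,D[:,0]-.5775))
for q in range(-180,180,90):
  k=(A>=q+17)&(A<q+107)
  if k.any(): print("clip",q+62,k.sum(),np.percentile(r[o][k],[5,95]).round(4))
y=(c[:,0]-c[:,2]>60)&(c[:,0]-c[:,1]<50)&(r<.05)
for a,b in((.036,.05),(.065,.08)): 
  d=P[y&(P[:,2]>a)&(P[:,2]<b)]; print("cover z",len(d),np.percentile(d[:,2],[5,50,95]).round(4) if len(d) else 0)
E
```

```text
t: 20.75
tcp_pos: [0.5775, 0.0103, 0.0531]
tool_rot: [[0.8, -0.601, 0.0], [-0.601, -0.8, -0.0], [0.0, -0.0, -1.0]]
wrist_force: [-1.3, -0.2, 6.6]
finger_gap: 0.146
grip_force: 60.0
[[-1.6 -0.8  6.1]
 [-2.4  0.3  7.3]] [0.57748526 0.01033458 0.05308958]
clip -118 299 [0.0464 0.055 ]
clip -28 325 [0.0501 0.0549]
clip 62 507 [0.0461 0.0545]
clip 152 186 [0.0489 0.0551]
cover z 5015 [0.0388 0.0399 0.0413]
cover z 4871 [0.0699 0.0709 0.0719]
```

View pics/c9.png

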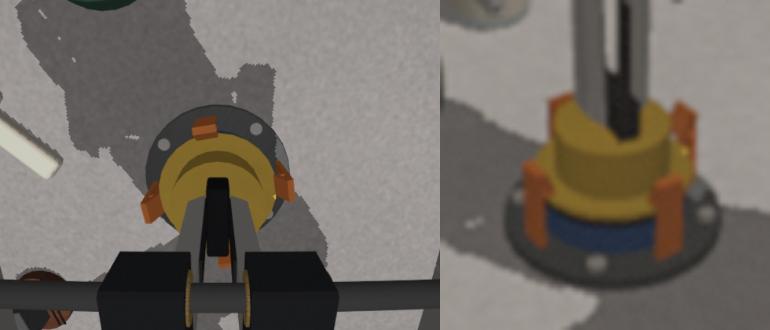

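The pictures show all four clips upright over the flange (backs at 55 mm, at rest). The flange top is at 40 mm, so the seal is pressed about 4 mm, with about 7 N of push still on. Handing in.

```bash
python3 -c "
from plant import env
print(env.job_done())"
```

```text
the job is handed in; nothing more can be done
None
```

The clean filter is in the pot and the cover is clipped down under all four clips; I handed in at about 21 s while still pressing it onto its seal with about 7 N (seal down about 4 mm).

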